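# Cover the dust box and hold its suction gate half open

### The job

Gently lower the clear hinged cover of the dust box all the way down onto the box, so the small wooden earring pieces stay in. Only then slide the sprung shutter of the suction gate beside it against its spring to half of its travel, never opening it nearly fully, and finish while still holding it there: the spring would shut it if you let go. Leave the jar, organiser, brush and veneer sheets where they are.

Things in the scene. Friction and masses are not known exactly. Their poses are not given: they have to be found in the camera images.
- dust_box: Grey open-topped box, 200 x 200 x 70 mm high, fixed to the bench, with a grille and small wooden petals inside. Origin: centre of its underside; z up; the hinge of its cover runs along the +x side, the cover's free edge and lip are on the -x side (towards the robot, turned up to 0.25 rad). A short duct stub (40 mm wide, to 134 mm from the centre, 46 mm high) stands on its +x side. It stands to the left or to the right of the suction gate.
- cover (a joint): Hinge of the clear cover, rad: 0 = lying down on the box (its stop), grows as it opens, at most 1.3. Starts 0.6 to 1.05 open. The hinge is stiff (0.5 Nm of friction): the cover stays where it is left, so it must be pushed down; a few newtons at the free edge do it.
- cover_hinge (a point): Point on the hinge axis of the cover, mid-width, 70 mm above the bench; the axis runs along the dust box's y. The frame turns with the cover: its -x axis points along the cover from hinge to free edge, its z out of the cover's upper face.
- cover_lip (a point): Centre of the upper face of the lip on the cover's free edge: 212 mm from the hinge axis and 7 mm above it when closed (77 mm above the bench). The cover is a clear panel 6 mm thick (its upper face 7 mm off the hinge axis) and 202 x 202 mm, with a thin aluminium border rising 0.5 mm at most above it; the lip is 60 mm wide and stands 21 mm out beyond the panel. The frame turns with the cover.
- gate_box: Suction gate housing, grey, 110 (x) x 170 (y) x 55 mm high, fixed to the bench, turned up to 0.6 rad, with a 60 x 70 mm (x, y) dark window in its top. Origin: centre of its underside; z up; the window reaches from y = -72 to y = -2 mm. A duct stub like the dust box's stands on its +x side, to 115 mm. Dark guide rails run along both long edges, up to 64 mm above the bench.
- shutter (a joint): Travel of the shutter, m: 0 = shut (the window covered), 0.07 = fully open; it slides along the gate housing's +y, away from the window. Half travel is 0.035: the plate then leaves about half of the window free. The spring pulls it shut with 3.9 N at 0, 8.5 N at half and 13 N fully open (130 N/m). Starts shut.
- shutter_tab (a point): Centre of the upright aluminium tab to take the shutter by: 32 mm along the gate housing's x, 14 mm thick along its y (the sliding direction), 42 mm tall, its foot on the sliding plate (plate 86 x 82 x 5 mm, upper face 60 mm above the bench). This centre is 81 mm above the bench, the tab's top 102 mm. Its axes are those of the gate housing.
- glue_jar: Amber glass jar, 60 mm wide, 85 mm tall, origin at the centre of its underside: a bystander, to be left alone.
- organiser: Pale lilac plastic box with a lid, 154 x 114 x 67 mm, origin at the centre of its underside: a bystander, to be left alone.
- dust_brush: Brush lying on the bench to the left of the work, pointing away from the robot, about 200 mm long: a bystander, to be left alone.
- veneer_stack: Three thin wooden sheets in a stack, 80 x 200 x 12 mm, beyond the work, origin at the centre of the underside: a bystander, to be left alone.

How it is judged (in metres and radians):
On the way, in this order (a step that is already met when the one before it is completed fails the run):
1. the cover is down on the box (value of joint cover below 0.05 rad), for 0.2 s.
2. the shutter is held at half travel (value of joint shutter between 0.028 and 0.042 m and contact force between the fingers and shutter above 3 N), for 0.5 s.
At the end, for the whole second after the job is handed in: The cover lies down on the box (under 0.05 rad) and the shutter stands still at half travel (35 mm, within 7 mm), held there by the gripper's fingers (over 3 N) against its spring (all of step 2 and value of joint cover below 0.05 rad and velocity of joint shutter between -0.01 and 0.01 m/s); the arm keeps its last pose, push and grip.
It fails at once if the cover is slammed onto its stop (over 1.5 rad/s) (value of joint cover below 0.2 rad and velocity of joint cover below -1.5 rad/s).
It fails at once if the cover is pressed with over 45 N (contact force between the arm and cover above 45 N).
It fails at once if the shutter is opened (over 15 mm) before the cover is down (value of joint shutter above 0.015 m and value of joint cover above 0.15 rad).
It fails at once if the shutter is opened nearly fully (over 58 mm) (value of joint shutter above 0.058 m).
It fails at once if the jar, organiser, brush or veneer stack is moved (over 30 mm) (distance of any of glue_jar, organiser, dust_brush, veneer_stack from where it was at the start of the episode above 0.03 m).
It also fails if it takes over 54 s, if anything falls off the work surface, if the arm or the gripper's body presses on something with over 40 N, if the wrist force passes 120 N, or if a joint passes its speed limit or range.

### The arm

A 7-joint arm with a two-finger parallel gripper is mounted at the origin on the work surface. World frame = base frame: x ahead of the robot, y to its left, z up, the work surface at z = 0. Lengths are in m, angles in degrees, forces in N, time in s.
With the tool pointing down it reaches from about 0.4 to 0.85 m from the base axis. Payload 10.4 kg.
Tool frame: the origin (TCP) lies between the finger pads; the fingertips stand 22 mm ahead of it and the grasp point (between the pads) lies 3 mm ahead of it; z points along the fingers, y is the line along which they close (so a half turn about z gives the same grasp; the last joint's range is limited). The gripper opens to 87 mm and grips with 3 to 60 N. Pads are 19 mm wide; open, the fingers measure 117 mm over their backs; the gripper's body (75 mm by 190 mm) begins 51 mm behind the grasp point.
Start: joints at [-74.061, 19.034, -3.707, 83.658, 1.238, 77.344, -5.071], TCP at [0.185, 0.597, 0.245] pointing down, gripper open.
Joint ranges: [-148.97, 148.97], [-28.65, 121.19], [-84.17, 76.75], [9.2, 138.47], [-72.65, 252.65], [3.7, 117.97], [-149.18, 149.18]. Speed limits (degrees/s): [127.2, 127.2, 159.86, 159.86, 180, 180, 180].

### API

Orientations are given as a 3x3 rotation matrix whose columns are the frame's x, y, z axes.
In Python, from bench import r gives the robot as it stands.
- The arm moves only by the tool jog_arm, never from a script. Its argument "increments" is a list of rows, each a list of 2 entries, a list of its own where there are three numbers: the shift along the tool's x, y, z in cm, then the turn, a rotation vector about the tool's x, y, z in degrees. In form: [[[x, y, z], [wx, wy, wz]], ...]. A call has 1 to 8 rows; each row shifts and turns the commanded pose from where the row before left it, along the tool's axes as they then stand; what a row does not reach is not made up. A row lasts 1/12 s, in which the tool goes at most 41.7 mm and 7.16 degrees, less where a joint would pass 70% of its speed; a pose out of reach is approached as far as the arm can. A call with a gripper value outside its range is refused whole. "jaw" is the closure, from -1 (fully open) to 1 (shut), set as the call begins (left out, the last holds). The fingers move at their own pace and stop on an object; the grip force is fixed at half the most. Time passes only in rows, so rows that do not move let the fingers close. It gives the time, the measured TCP pose, the force, the opening and the grip force at its end, in the units of the state.
- r.observe(): the state, without advancing time (a new reading comes with each control period).
- r.get_image(name): name is "scene" or "top" or "wrist"; returns the picture (400x640x3 uint8, blue, green, red); there is no depth.
- r.camera_info(name): a dict with "fx", "fy", "cx", "cy" (pixels), "origin" and "attitude" of the camera in the world. Camera axes: x right, y down, z forward; pixel columns grow to the right and rows downward; lengths in m; the calibration is good to about 2 mm. A picture is of the moment at which its call begins: read the wrist's pose just before it. camera_info takes no time and is no camera call; for the wrist camera it gives the pose at the moment of the call.
- r.sign_off(): hands the job in; it is judged then, once.
Trained networks look in the newest picture that a camera, given by its name, has taken for a name from the list of things; names that differ only in an ending like _2 or _b are one class to them, and where a whole thing is asked for, a point or a joint stands for the part that bears it (a point fixed in the world has none). Each returns a list of dicts, best first, with "score" (0 to 1); they miss things now and then, are a little off and sometimes report something else, mostly with a low value. They report only what shows in the picture. A call takes as long as a camera call.
- r.look_for(camera, name): "box" ([left, top, width, height] in pixels, round what is visible of it).
The state is a dict: "t": time; "joint_pos": joint angles; "dq": joint speeds; "joint_efforts": joint torques, N m; "tool_pos": TCP position; "orientation": TCP orientation; "contact_force": force on the tool from outside, world axes, zero at the start; "torque": the same for the moment, N m; "gripper_width": finger opening in m; "grip_force": force on a finger pad.
Only numpy, scipy, OpenCV 4.12 (cv2) and the standard library are available. Lean on these libraries where they do the work, as an engineer would, in place of code of your own. Each camera call takes 0.05 s, during which the arm holds its last target. There are 200 camera calls.

## Working session

There is one attempt and no reset: what is moved stays moved. The work goes in short steps, Python scripts to look and compute and a tool call to move; the robot and the scene stay as the last step left them, time stands still between calls to the robot, and variables do not carry over. Pictures are saved under pics/ and viewed, at most 10 in all, crops included, and the job is handed in when it is done.

Besides the shell and the picture viewer there is one more tool, called after ">>>" as name([rows], argument=value, ...), one row to a line, values as JSON. jog_arm: Moves the arm, as the interface text tells. Its arguments: {"type":"object","properties":{"increments":{"type":"array"},"jaw":{"type":"number"}},"required":["increments"]}

```bash
mkdir -p pics; python3 - <<'E'
from bench import r
import cv2
o=r.observe();print(o['t'],o['tool_pos'],o['orientation'],o['contact_force'],o['gripper_width'])
for c in ['scene','top']:
    cv2.imwrite(f'pics/{c}0.png',r.get_image(c)); i=r.camera_info(c); print(c,i)
    for n in ['dust_box','cover_lip','cover','gate_box','shutter_tab','shutter','glue_jar','organiser']:
        print(n,[(d['box'],round(d['score'],2)) for d in r.look_for(c,n)[:2]])
E
```

```text
0.0 [0.1850568  0.59659197 0.24375612] [[-9.55116268e-01  2.96230966e-01 -3.58599790e-04]
 [ 2.96231174e-01  9.55115240e-01 -1.40320981e-03]
 [-7.31700738e-05 -1.44645695e-03 -9.99998951e-01]] [-0.29826968  1.19414213  0.89872876] 0.086963290768672
scene {'fx': 510.38555298949444, 'fy': 510.38555298949444, 'cx': 319.52293856983647, 'cy': 195.36331232377512, 'origin': array([ 1.41532672, -0.80687246,  1.07737958]), 'attitude': array([[ 0.69926083,  0.45832216, -0.54861196],
       [ 0.71468807, -0.46535643,  0.52217274],
       [-0.01597676, -0.75722136, -0.6529629 ]])}
dust_box [([236.0, 159.7, 99.4, 111.5], 0.89)]
cover_lip [([244.1, 159.3, 93.4, 93.8], 0.95)]
cover [([243.1, 161.8, 93.3, 92.8], 0.97)]
gate_box [([322.4, 145.2, 60.7, 55.4], 0.78)]
shutter_tab [([327.1, 160.8, 36.6, 24.4], 0.56), ([321.0, 149.0, 62.7, 50.7], 0.4)]
shutter [([327.3, 161.1, 33.3, 22.8], 0.88), ([242.3, 160.9, 92.3, 91.4], 0.58)]
glue_jar [([213.2, 270.3, 30.2, 41.0], 0.56), ([320.7, 149.6, 64.4, 49.5], 0.5)]
organiser [([396.8, 136.9, 56.8, 42.7], 0.83)]
top {'fx': 434.2773798627669, 'fy': 434.2773798627669, 'cx': 320.51361633058053, 'cy': 206.55697484605736, 'origin': array([0.44735862, 0.00614072, 1.11298412]), 'attitude': array([[-0.02740023, -0.98931137,  0.14322095],
       [-0.9996211 ,  0.02749342, -0.00132871],
       [-0.00262313, -0.14320309, -0.98968985]])}
dust_box [([332.4, 170.2, 110.8, 96.6], 0.67)]
cover_lip [([329.3, 170.9, 112.1, 79.0], 0.67), ([209.2, 186.5, 79.7, 86.1], 0.16)]
cover [([332.2, 166.6, 106.1, 82.2], 0.89)]
gate_box [([210.8, 186.8, 75.5, 84.1], 0.97)]
shutter_tab [([244.2, 216.9, 37.5, 37.8], 0.95)]
shutter [([245.9, 217.2, 37.6, 34.5], 0.72), ([332.2, 170.4, 106.0, 78.8], 0.51)]
glue_jar [([468.9, 168.7, 32.6, 30.0], 0.94)]
organiser [([124.9, 160.0, 62.2, 64.3], 0.66)]
```

```bash
python3 - <<'E'
import cv2
a=cv2.imread('pics/top0.png')[130:300,190:460]; cv2.imwrite('pics/topc.png',cv2.resize(a,None,fx=2.9,fy=2.9,interpolation=2))
a=cv2.imread('pics/scene0.png')[110:310,190:460]; cv2.imwrite('pics/scenec.png',cv2.resize(a,None,fx=2.9,fy=2.9,interpolation=2))
E
```

```text
(no output)
```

View pics/topc.png

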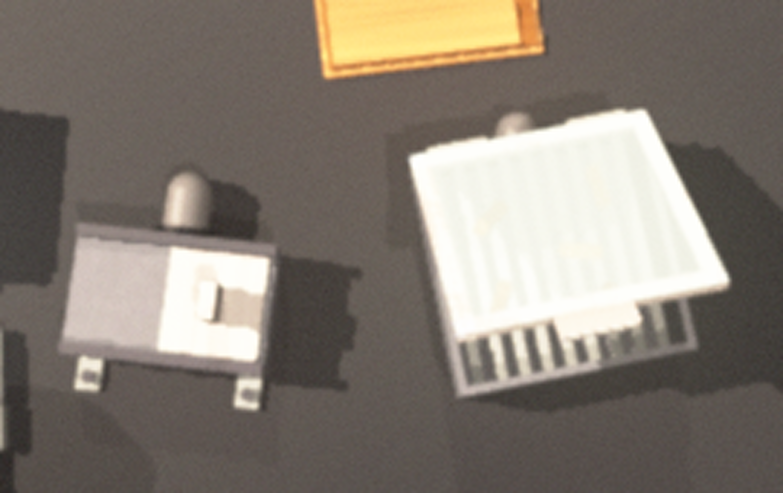

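View pics/scenec.png

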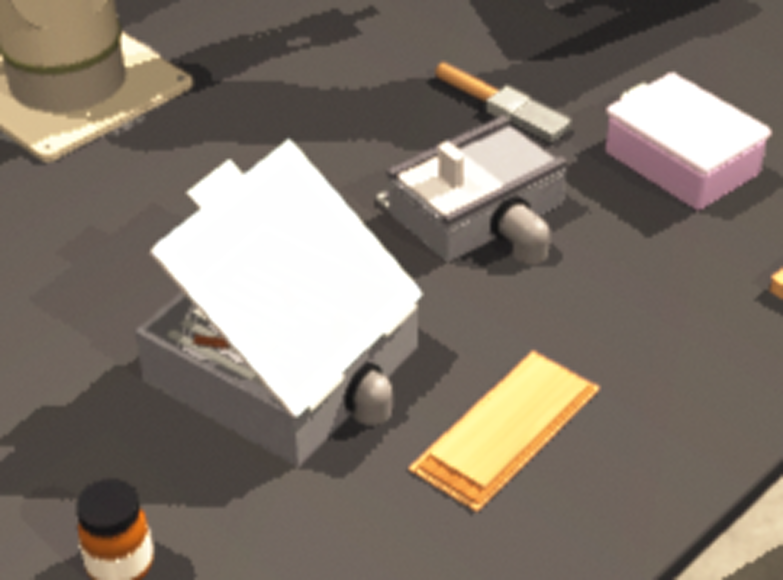

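The top view shows the dust box on the right (−y) with its cover open. The lip tip is at crop (562..640, ~332). The gate is on the left, with its tab at crop (208,300). The scene view confirms the cover corners at (289,140), (153,250), (420,295) and (298,413). I'll fit the poses from these corners.

```bash
cat > h.py <<'E'
import numpy as np
from bench import r
from scipy.optimize import least_squares
def proj(c,P):
    i=r.camera_info(c); q=(np.atleast_2d(P)-i['origin'])@i['attitude']
    return np.c_[i['fx']*q[:,0]/q[:,2]+i['cx'],i['fy']*q[:,1]/q[:,2]+i['cy']]
def Rz(a): return np.array([[np.cos(a),-np.sin(a),0],[np.sin(a),np.cos(a),0],[0,0,1]])
def cov(x,y,a,th,L):  # L in cover frame
    L=np.atleast_2d(L); c,s=np.cos(th),np.sin(th)
    B=np.c_[c*L[:,0]+s*L[:,2]+.1, L[:,1], -s*L[:,0]+c*L[:,2]+.07]
    return B@Rz(a).T+[x,y,0]
def box(x,y,a,L): return np.atleast_2d(L)@Rz(a).T+[x,y,0]
E
python3 - <<'E'
from h import *
T=lambda l:np.array(l)/2.9+[190,130]
S=lambda l:np.array(l)/2.9+[190,110]
CL=[[0,.101,.007],[0,-.101,.007],[-.202,.101,.007],[-.202,-.101,.007],[-.222,.03,.007],[-.222,-.03,.007]]
ct=T([(412,155),(645,110),(460,338),(730,285),(562,338),(640,325)]); cs=S([(420,295),(298,413),(289,140),(153,250),(230,160),(190,190)])
BL=[[-.1,.1,.07],[-.1,-.1,.07]]; bt=T([(457,393),(695,347)])
f=lambda p:np.r_[(proj('top',cov(*p,CL))-ct).ravel(),(proj('scene',cov(*p,CL))-cs).ravel(),(proj('top',box(*p[:3],BL))-bt).ravel()]
s=least_squares(f,[.6,-.15,0.1,.8],loss='soft_l1');p=s.x;print('box',p,np.round(f(p),1))
print('lip',cov(*p,[-.212,0,.007]),'closed',cov(*p[:3],0,[-.212,0,.007]))
GL=[[.055,.085,.064],[.055,-.085,.064],[-.055,-.085,.064],[-.055,.085,.064]]
gt=T([(78,225),(277,243),(265,375),(62,352)]);gs=S([(566,160),(450,218),(392,172),(505,122)])
f=lambda p:np.r_[(proj('top',box(*p,GL))-gt).ravel(),(proj('scene',box(*p,GL))-gs).ravel()]
s=least_squares(f,[.5,.2,-.1],loss='soft_l1');p=s.x;print('gate',p,np.round(f(p),1))
# tab y offset
k=[[dx,y,.102] for dx in(-.016,.016) for y in(-.007,.007)]
for y in (-.06,-.04,-.02,0):
  c=[0,y,0]
  for cam,o in(('top',130),('scene',110)): print(y,cam,np.round((proj(cam,box(*p,np.array([[.016,0,.102],[-.016,0,.102],[0,0,.06]])+c))-[190,o])*2.9).tolist())
E
```

```text
box [ 0.56857968 -0.1393017   0.16265216  0.63744277] [-0.9 -0.6 -0.1 -0.5 -1.4 -0.6 -0.9 -0.5 -1.2  0.2  0.1 -0.8  0.1 -0.8
 -1.4  0.4 -0.5  0.1 -1.5 -0.6 -0.8  0.2 -1.3  0.8  0.5  0.5  0.4  0.4]
lip [[ 0.50325195 -0.1500221   0.20179552]] closed [[ 0.45805793 -0.15743852  0.077     ]]
gate [ 0.54145194  0.18094116 -0.12563393] [-0.3 -1.2  0.3 -0.7 -0.6 -0.9 -0.8  0.  -0.5 -0.2 -1.   0.4 -2.5 -0.7
 -1.6 -2.6]
-0.06 top [[238.0, 280.0], [233.0, 319.0], [241.0, 304.0]]
-0.06 scene [[443.0, 165.0], [424.0, 151.0], [433.0, 188.0]]
-0.04 top [[213.0, 277.0], [209.0, 317.0], [218.0, 301.0]]
-0.04 scene [[457.0, 158.0], [438.0, 144.0], [447.0, 181.0]]
-0.02 top [[189.0, 275.0], [184.0, 314.0], [194.0, 299.0]]
-0.02 scene [[471.0, 151.0], [453.0, 137.0], [461.0, 174.0]]
0 top [[164.0, 273.0], [159.0, 312.0], [170.0, 297.0]]
0 scene [[485.0, 144.0], [467.0, 131.0], [475.0, 167.0]]
```

>>> jog_arm([
  [[0, 0, -0.5], [0, 0, -5]],
  [[0, 0, -1.5], [0, 0, -5]],
  [[-2, -1.8, 0], [0, 0, 0]],
  [[-2, -1.8, 0], [0, 0, 0]],
  [[-2, -1.8, 0], [0, 0, 0]],
  [[-2, -1.8, 0], [0, 0, 0]],
  [[-2, -1.8, 0], [0, 0, 0]],
  [[-2, -1.8, 0], [0, 0, 0]],
], jaw=1)

```text
t: 1.57
tool_pos: [0.2913, 0.4736, 0.2647]
orientation: [[-0.992, 0.126, 0.0], [0.126, 0.992, 0.0], [-0.0, 0.0, -1.0]]
contact_force: [0.8, 0.5, 0.1]
gripper_width: 0.0419
grip_force: 0.0
```

>>> jog_arm([
  [[-2, -1.8, 0], [0, 0, 0]],
  [[-2, -1.8, 0], [0, 0, 0]],
  [[-2, -1.8, 0], [0, 0, 0]],
  [[-2, -1.8, 0], [0, 0, 0]],
  [[-2, -1.8, 0], [0, 0, 0]],
  [[-2, -1.8, 0], [0, 0, 0]],
  [[-2, -1.8, 0], [0, 0, 0]],
  [[-2, -1.8, 0], [0, 0, 0]],
])

```text
t: 2.23
tool_pos: [0.432, 0.3106, 0.2648]
orientation: [[-0.992, 0.126, 0.0], [0.126, 0.992, 0.0], [-0.0, 0.0, -1.0]]
contact_force: [0.3, 0.8, 0.4]
gripper_width: 0.0012
grip_force: 0.0
```

>>> jog_arm([
  [[-0.8, -2.8, 0], [0, 0, 0]],
  [[-0.8, -2.8, 0], [0, 0, 0]],
  [[-0.8, -2.8, 0], [0, 0, 0]],
  [[-0.8, -2.8, 0], [0, 0, 0]],
  [[-0.8, -2.8, 0], [0, 0, 0]],
  [[-0.8, -2.8, 0], [0, 0, 0]],
  [[-0.8, -2.8, 0], [0, 0, 0]],
  [[-0.8, -2.8, 0], [0, 0, 0]],
])

```text
t: 2.9
tool_pos: [0.4665, 0.08, 0.2648]
orientation: [[-0.992, 0.126, 0.0], [0.126, 0.992, 0.001], [-0.0, 0.001, -1.0]]
contact_force: [0.7, -1.1, 1.0]
gripper_width: 0.0005
grip_force: 0.0
```

>>> jog_arm([
  [[-0.8, -2.8, 0], [0, 0, 0]],
  [[-0.8, -2.8, 0], [0, 0, 0]],
  [[-0.8, -2.8, 0], [0, 0, 0]],
  [[-0.8, -2.8, 0], [0, 0, 0]],
  [[-0.8, -2.8, 0], [0, 0, 0]],
  [[-0.8, -2.8, 0], [0, 0, 0]],
  [[-0.8, -2.8, 0], [0, 0, 0]],
  [[-0.8, -2.8, 0], [0, 0, 0]],
])

```text
t: 3.57
tool_pos: [0.5018, -0.1503, 0.2648]
orientation: [[-0.992, 0.126, 0.001], [0.126, 0.992, 0.0], [-0.001, 0.0, -1.0]]
contact_force: [0.2, -0.2, 0.6]
gripper_width: 0.0003
grip_force: 0.0
```

```bash
python3 - <<'E'
from bench import r
import cv2
o=r.observe();print(o['t'],o['tool_pos'])
cv2.imwrite('pics/w1.png',r.get_image('wrist'))
a=r.get_image('scene')[90:290,190:460]; cv2.imwrite('pics/s1.png',cv2.resize(a,None,fx=2.9,fy=2.9,interpolation=2))
E
```

```text
3.5667 [ 0.50183285 -0.15027338  0.26483071]
```

View pics/w1.png

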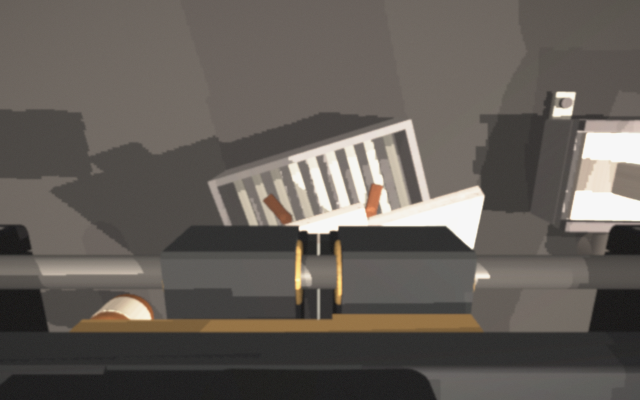

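View pics/s1.png

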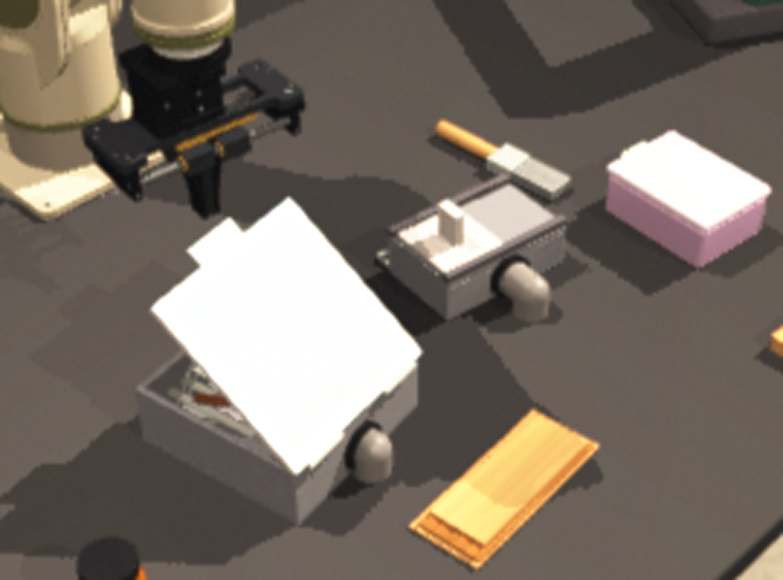

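>>> jog_arm([
  [[-1.15, 0.35, 1], [0, 0, 0]],
  [[0, 0, 1], [0, 0, 0]],
  [[0, 0, 1], [0, 0, 0]],
  [[0, 0, 0.5], [0, 0, 0]],
  [[0, 0, 0.5], [0, 0, 0]],
  [[0, 0, 0.5], [0, 0, 0]],
])

```text
t: 4.17
tool_pos: [0.5134, -0.1466, 0.2193]
orientation: [[-0.992, 0.126, 0.0], [0.126, 0.992, 0.0], [-0.0, 0.0, -1.0]]
contact_force: [-0.8, 0.1, 1.0]
gripper_width: 0.0005
grip_force: 0.7
```

>>> jog_arm([
  [[0.35, -0.1, 0.6], [0, 0, 0]],
  [[0.35, -0.1, 0.6], [0, 0, 0]],
  [[0.35, -0.1, 0.6], [0, 0, 0]],
  [[0.35, -0.1, 0.6], [0, 0, 0]],
])

```text
t: 4.5
tool_pos: [0.4987, -0.1491, 0.195]
orientation: [[-0.992, 0.126, 0.0], [0.126, 0.992, 0.0], [-0.0, 0.0, -1.0]]
contact_force: [0.6, -0.4, 2.1]
gripper_width: 0.0006
grip_force: 0.6
```

>>> jog_arm([
  [[0.35, -0.1, 0.6], [0, 0, 0]],
  [[0.35, -0.1, 0.6], [0, 0, 0]],
  [[0.35, -0.1, 0.6], [0, 0, 0]],
  [[0.2, -0.05, 0.5], [0, 0, 0]],
  [[0.2, -0.05, 0.5], [0, 0, 0]],
  [[0.2, -0.05, 0.5], [0, 0, 0]],
  [[0.2, -0.05, 0.5], [0, 0, 0]],
  [[0.2, -0.05, 0.5], [0, 0, 0]],
])

```text
t: 5.17
tool_pos: [0.4781, -0.1519, 0.152]
orientation: [[-0.992, 0.126, 0.0], [0.126, 0.992, 0.0], [-0.0, 0.0, -1.0]]
contact_force: [0.4, -0.3, 0.4]
gripper_width: 0.0007
grip_force: 0.5
```

>>> jog_arm([
  [[0.2, -0.05, 0.5], [0, 0, 0]],
  [[0.2, -0.05, 0.5], [0, 0, 0]],
  [[0.2, -0.05, 0.5], [0, 0, 0]],
  [[0.1, -0.05, 0.5], [0, 0, 0]],
  [[0.1, -0.05, 0.4], [0, 0, 0]],
  [[0.1, 0, 0.4], [0, 0, 0]],
])

```text
t: 5.67
tool_pos: [0.4688, -0.1533, 0.1241]
orientation: [[-0.992, 0.126, -0.0], [0.126, 0.992, 0.0], [0.0, 0.0, -1.0]]
contact_force: [1.6, -0.6, 0.9]
gripper_width: 0.0006
grip_force: 0.5
```

```bash
python3 - <<'E'
from bench import r
import cv2
for i in range(3): o=r.observe();print(o['t'],o['tool_pos'],o['contact_force'])
a=r.get_image('scene')[90:290,190:460]; cv2.imwrite('pics/s2.png',cv2.resize(a,None,fx=2.9,fy=2.9,interpolation=2))
E
```

```text
5.6667 [ 0.46881665 -0.15331442  0.12406745] [ 1.5765054  -0.60496896  0.90116555]
5.6667 [ 0.46881665 -0.15331442  0.12406745] [ 1.5765054  -0.60496896  0.90116555]
5.6667 [ 0.46881665 -0.15331442  0.12406745] [ 1.5765054  -0.60496896  0.90116555]
```

View pics/s2.png

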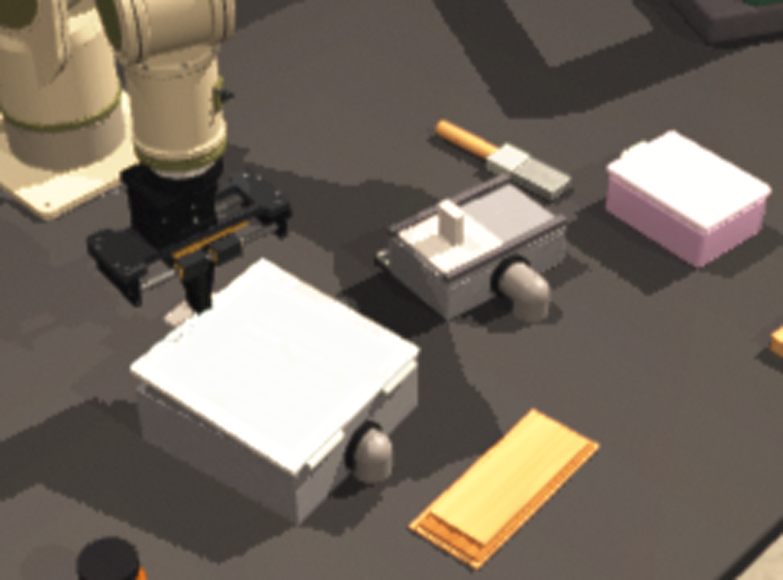

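The cover is nearly down and the fingertip is on its edge at (205,308). I'll continue slowly until it reaches the stop.

>>> jog_arm([
  [[0, 0, 0.4], [0, 0, 0]],
  [[0, 0, 0.4], [0, 0, 0]],
  [[0, 0, 0.4], [0, 0, 0]],
  [[0, 0, 0.4], [0, 0, 0]],
  [[0, 0, 0.3], [0, 0, 0]],
  [[0, 0, 0.2], [0, 0, 0]],
  [[0, 0, 0.2], [0, 0, 0]],
])

```text
t: 6.3
tool_pos: [0.4689, -0.1533, 0.1012]
orientation: [[-0.992, 0.126, -0.0], [0.126, 0.992, 0.0], [0.0, 0.0, -1.0]]
contact_force: [-0.5, -0.1, 1.2]
gripper_width: 0.0007
grip_force: 0.5
```

>>> jog_arm([
  [[0, 0, 0.1], [0, 0, 0]],
  [[0, 0, 0.1], [0, 0, 0]],
  [[0, 0, 0], [0, 0, 0]],
])

```text
t: 6.55
tool_pos: [0.469, -0.1532, 0.0995]
orientation: [[-0.992, 0.126, 0.0], [0.126, 0.992, 0.0], [-0.0, 0.0, -1.0]]
contact_force: [0.2, -0.6, 0.5]
gripper_width: 0.0005
grip_force: 0.0
```

>>> jog_arm([
  [[0, 0, 0.1], [0, 0, 0]],
  [[0, 0, 0.1], [0, 0, 0]],
  [[0, 0, 0], [0, 0, 0]],
])

```text
t: 6.8
tool_pos: [0.4692, -0.1533, 0.0992]
orientation: [[-0.992, 0.126, 0.0], [0.126, 0.992, 0.001], [-0.0, 0.001, -1.0]]
contact_force: [-10.4, 3.3, 25.2]
gripper_width: 0.0009
grip_force: 12.4
```

>>> jog_arm([
  [[0, 0, -0.2], [0, 0, 0]],
  [[0, 0, 0], [0, 0, 0]],
  [[0, 0, -1], [0, 0, 0]],
  [[0, 0, -2], [0, 0, 0]],
  [[0, 0, -2], [0, 0, 0]],
  [[0, 0, -2], [0, 0, 0]],
  [[0, 0, -1.3], [0, 0, 0]],
])

```text
t: 7.38
tool_pos: [0.4695, -0.1535, 0.1849]
orientation: [[-0.992, 0.126, 0.002], [0.126, 0.992, -0.0], [-0.002, 0.0, -1.0]]
contact_force: [0.1, -0.1, -1.2]
gripper_width: 0.0004
grip_force: 0.0
```

>>> jog_arm([
  [[-0.4, 3.8, 0], [0, 0, 0]],
  [[-0.4, 3.8, 0], [0, 0, 0]],
  [[-0.4, 3.8, 0], [0, 0, 0]],
  [[-0.4, 3.8, 0], [0, 0, 0]],
  [[-0.4, 3.8, 0], [0, 0, 0]],
  [[-0.4, 3.8, 0], [0, 0, 0]],
  [[-0.3, 3.8, 0], [0, 0, 0]],
  [[-0.3, 3.7, 0], [0, 0, 0]],
], jaw=-0.3)

```text
t: 8.05
tool_pos: [0.537, 0.1457, 0.1831]
orientation: [[-0.992, 0.126, 0.001], [0.126, 0.992, 0.0], [-0.0, 0.0, -1.0]]
contact_force: [0.9, -0.4, -0.0]
gripper_width: 0.0459
grip_force: 0.0
```

```bash
python3 - <<'E'
from bench import r
import cv2
o=r.observe();print(o['t'],o['tool_pos'],o['contact_force'])
cv2.imwrite('pics/w3.png',r.get_image('wrist'))
a=r.get_image('scene')[90:290,190:460]; cv2.imwrite('pics/s3.png',cv2.resize(a,None,fx=2.9,fy=2.9,interpolation=2))
E
```

```text
8.05 [0.53700518 0.14571821 0.18313958] [ 0.93464143 -0.434337   -0.04745341]
```

View pics/w3.png

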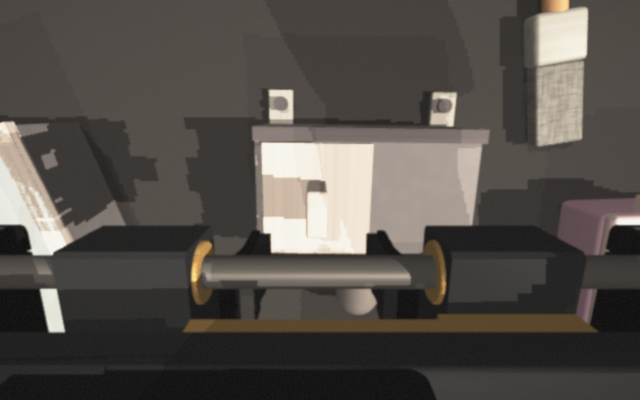

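View pics/s3.png

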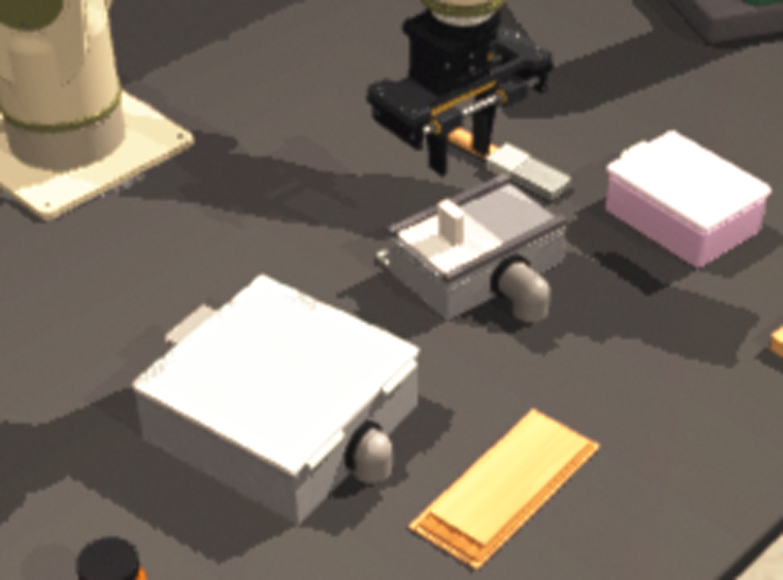

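The cover lies flat. In the wrist view the tab is at (306–328, 180–238), centred between the fingers at about (318,250). I'll check its position along x by projection.

```bash
python3 - <<'E'
from h import *
p=[.54145,.18094,-.1256]
L=[[sx*.016,-.037+sy*.007,z] for z in(.102,.06) for sx in(-1,1) for sy in(-1,1)]
print(np.round(proj('wrist',box(*p,L))).tolist())
print(np.round(proj('wrist',box(*p,[[-.055,.085,.064],[-.055,-.085,.064]]))).tolist(), r.camera_info('wrist')['origin'], box(*p,[0,-.037,.081]))
E
```

```text
[[296.0, 194.0], [318.0, 194.0], [296.0, 242.0], [317.0, 242.0], [299.0, 181.0], [318.0, 182.0], [299.0, 222.0], [317.0, 222.0]]
[[480.0, 130.0], [241.0, 128.0]] [0.47123297 0.15907451 0.32171424] [[0.53681501 0.14423146 0.081     ]]
```

>>> jog_arm([
  [[0.1, 0.3, 1.5], [0, 0, 0]],
  [[0, 0, 1.5], [0, 0, 0]],
  [[0, 0, 1.5], [0, 0, 0]],
  [[0, 0, 1.5], [0, 0, 0]],
  [[0, 0, 1.5], [0, 0, 0]],
  [[0, 0, 1], [0, 0, 0]],
  [[0, 0, 0.8], [0, 0, 0]],
])

```text
t: 8.73
tool_pos: [0.536, 0.1463, 0.0889]
orientation: [[-0.992, 0.126, -0.001], [0.126, 0.992, -0.0], [0.001, -0.0, -1.0]]
contact_force: [-0.8, 0.1, 0.5]
gripper_width: 0.0561
grip_force: 0.0
```

```bash
python3 - <<'E'
from bench import r
import cv2
o=r.observe();print(o['t'],o['tool_pos'],o['contact_force'])
cv2.imwrite('pics/w4.png',r.get_image('wrist'))
E
```

```text
8.7333 [0.53598752 0.1462924  0.08887305] [-0.83851491  0.06103032  0.48827011]
```

View pics/w4.png

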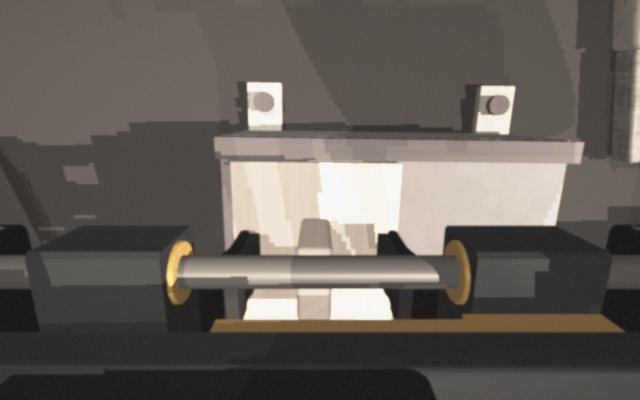

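The tab (300–332) is centred between the fingers (250–385), and the plate edge is at column 401. Closing the jaw.

>>> jog_arm([
  [[0, 0, 0], [0, 0, 0]],
  [[0, 0, 0], [0, 0, 0]],
  [[0, 0, 0], [0, 0, 0]],
  [[0, 0, 0], [0, 0, 0]],
  [[0, 0, 0], [0, 0, 0]],
  [[0, 0, 0], [0, 0, 0]],
  [[0, 0, 0], [0, 0, 0]],
  [[0, 0, 0], [0, 0, 0]],
], jaw=1)

```text
t: 9.45
tool_pos: [0.5363, 0.1459, 0.0897]
orientation: [[-0.992, 0.127, -0.0], [0.127, 0.992, -0.001], [0.0, -0.001, -1.0]]
contact_force: [-2.1, -3.7, 3.4]
gripper_width: 0.014
grip_force: 30.0
```

>>> jog_arm([
  [[0, 0, 0], [0, 0, 0]],
  [[0, 0, 0], [0, 0, 0]],
])

```text
t: 9.62
tool_pos: [0.5363, 0.1459, 0.0897]
orientation: [[-0.992, 0.127, -0.0], [0.127, 0.992, -0.001], [0.0, -0.001, -1.0]]
contact_force: [-2.2, -4.9, 4.8]
gripper_width: 0.014
grip_force: 30.0
```

>>> jog_arm([
  [[0, 0.4, 0], [0, 0, 0]],
  [[0, 0.5, 0], [0, 0, 0]],
  [[0, 0.5, 0], [0, 0, 0]],
  [[0, 0.5, 0], [0, 0, 0]],
  [[0, 0.5, 0], [0, 0, 0]],
  [[0, 0.5, 0], [0, 0, 0]],
  [[0, 0.4, 0], [0, 0, 0]],
  [[0, 0.2, 0], [0, 0, 0]],
])

```text
t: 10.28
tool_pos: [0.5411, 0.18, 0.0897]
orientation: [[-0.992, 0.127, 0.0], [0.127, 0.992, -0.002], [-0.0, -0.002, -1.0]]
contact_force: [-1.4, -8.7, 5.9]
gripper_width: 0.0139
grip_force: 30.0
```

>>> jog_arm([
  [[0, 0, 0], [0, 0, 0]],
  [[0, 0, 0], [0, 0, 0]],
  [[0, 0, 0], [0, 0, 0]],
  [[0, 0, 0], [0, 0, 0]],
])

```text
t: 10.62
tool_pos: [0.541, 0.1795, 0.0897]
orientation: [[-0.992, 0.128, 0.0], [0.128, 0.992, -0.002], [-0.0, -0.002, -1.0]]
contact_force: [-0.4, -8.4, 5.5]
gripper_width: 0.0139
grip_force: 30.0
```

```bash
python3 - <<'E'
from bench import r
import cv2
o=r.observe();print(o['t'],o['tool_pos'],o['contact_force'],o['gripper_width'],o['grip_force'])
w=r.get_image('wrist'); a=cv2.imread('pics/w4.png')[70:340,120:640]
cv2.imwrite('pics/w5.png',w)
b=r.get_image('scene')[90:290,190:460]; b=cv2.resize(b,(405,300))
w=cv2.resize(w,(395,300),interpolation=3,dst=None); cv2.imwrite('pics/c5.png',cv2.hconcat([w,b]))
E
```

```text
10.6167 [0.5410175  0.1795343  0.08970955] [-0.4209724  -8.40958803  5.5311693 ] 0.013901968174186975 29.979142108932137
```

View pics/w5.png

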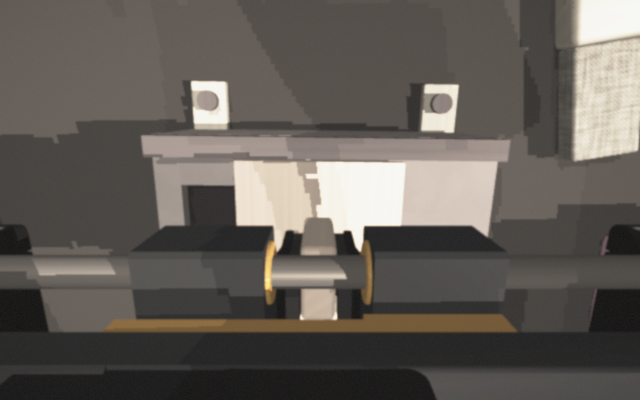

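View pics/c5.png

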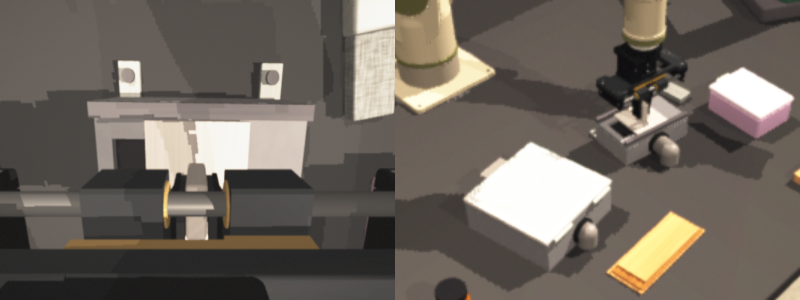

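The window is half free: the dark opening starts at column 188 and the plate edge is at 235. The tool moved 34 mm, the spring reads 8.4 N, and the cover is flat. Holding a little longer before handing in.

>>> jog_arm([
  [[0, 0, 0], [0, 0, 0]],
  [[0, 0, 0], [0, 0, 0]],
  [[0, 0, 0], [0, 0, 0]],
  [[0, 0, 0], [0, 0, 0]],
  [[0, 0, 0], [0, 0, 0]],
  [[0, 0, 0], [0, 0, 0]],
])

```text
t: 11.22
tool_pos: [0.541, 0.1795, 0.0897]
orientation: [[-0.992, 0.128, 0.0], [0.128, 0.992, -0.002], [-0.0, -0.002, -1.0]]
contact_force: [-2.9, -7.8, 5.5]
gripper_width: 0.0139
grip_force: 30.0
```

```bash
python3 -c "
from bench import r
print(r.observe()['tool_pos']); print(r.sign_off())"
```

```text
[0.54101032 0.17954558 0.08969731]
the job is handed in; nothing more can be done
None
```

I lowered the cover gently onto the box, then gripped the shutter and held it at about half travel (34–35 mm, spring about 8 N), and handed the job in at 11 s; no verdict was returned.

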